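# Close and pin the flange clamp of a filter housing, and keep it squeezed

## Robot

A 6-joint arm with a two-finger parallel gripper is mounted at the origin on the work surface. World frame = base frame: x ahead of the robot, y to its left, z up, the work surface at z = 0. Lengths are in mm, angles in rad, forces in N, time in s.
With the tool pointing down it reaches from about 400 to 925 mm from the base axis. Payload 12.5 kg.
Tool frame: the origin (TCP) lies at the centre of the arm's flange, where the gripper is bolted on; the fingertips stand 190 mm ahead of it and the grasp point (between the pads) lies 171 mm ahead of it; z points along the fingers, y is the direction in which the jaws open and shut (so a half turn about z gives the same grasp; the last joint's range is limited). The gripper opens to 95 mm and grips with 3 to 60 N. Pads are 20 mm wide; open, the fingers measure 119 mm over their backs; the gripper's body (75 mm by 180 mm) begins 59 mm behind the grasp point.
Start: joints at [-1.259, 0.491, 1.559, -0, 1.092, -0.106], TCP at [253.613, -571.232, 404.761] pointing down, gripper open.
Joint ranges: [-3.1, 3.1], [-0.84, 2.19], [0.05, 2.79], [-1.13, 4.28], [0.06, 2.93], [-2.69, 2.69]. Speed limits (rad/s): [2.22, 2.22, 2.79, 3.14, 3.14, 3.14].

## Interface

Orientations are given as [roll, pitch, yaw] about the fixed x, y, z axes, in that order (R = Rz(yaw) Ry(pitch) Rx(roll)).
In Python, from cell import env, optics gives the robot as it stands.
- The arm moves only by the tool apply_moves, never from a script. Its argument "commands" is a list of rows, each a list of 7 numbers: the turn, a rotation vector about the tool's x, y, z in degrees, then the shift along the tool's x, y, z in m, then the finger opening in m, from 0 to 0.0951. A call has 1 to 5 rows; each row shifts and turns the commanded pose from where the row before left it, along the tool's axes as they then stand; what a row does not reach is not made up. A row lasts 1/12 s, in which the tool goes at most 41.7 mm and 7.16 degrees, less where a joint would pass 70% of its speed; a pose out of reach is approached as far as the arm can. A call with a gripper value outside its range is refused whole. The fingers move at their own pace and stop on an object; the grip force is fixed at half the most. Time passes only in rows, so rows that do not move let the fingers close. It gives the time, the measured TCP pose, the force and the opening at its end, in the units of the state.
- env.state(): the state, without advancing time (a new reading comes with each control period).
- optics.read_camera(name): name is "scene" or "top"; returns a dict with "color" (400x640x3 uint8, red, green, blue), "fx", "fy", "cx", "cy" (pixels), "eye" and "rotation" of the camera in the world. Camera axes: x right, y up, looking along -z (the intrinsics and any distortion apply to the point x, -y, -z); pixel columns grow to the right and rows downward; lengths in mm; the calibration is good to about 2 mm. A picture is of the moment at which its call begins. There is no depth.
- env.job_done(): hands the job in, once; it reports no verdict.
The state is a dict: "t": time; "joints": joint angles; "qvel": joint speeds; "tau": joint torques, N m; "eef_pos": TCP position; "tcp_rot": TCP orientation; "ft_force": force on the tool from outside, world axes, zero at the start; "moment": the same for the moment, N m; "opening": opening from 0.0 (shut) to 1.0 (fully open).
Only numpy, scipy, OpenCV 4.12 (cv2) and the standard library are available. Lean on these libraries where they do the work, as an engineer would, in place of code of your own. Each camera call takes 0.05 s, during which the arm holds its last target. There are 200 camera calls.

## Task

Swing the open half of the hinged clamp fully shut round the filter housing's flange, then take the steel locking pin from its stand and push it fully home, down through the aligned holes of both halves. Then pinch the clamp's two upright ears together from outside with the gripper, and finish while still squeezing them so that the seal stays pressed: do not let go at the end. Leave the other things on the bench where they are.

Things in the scene. Friction and masses are not known exactly. Their poses are not given: they have to be found in the camera images.
- housing: Short steel filter can fixed to the bench, 58 mm across on a 110 mm round foot; 80 mm flange 63 to 79 mm up; domed cap with a brass stub ending at 108 mm. Origin: on its axis at bench level, z up; yaw varies by about 0.35 rad. In this frame the clamp's vertical hinge axis is at x = +55 mm, y = 0 and the clamp's lugs and ears point to -x.
- fixed_half: Fixed half of the aluminium clamp, origin and axes as housing, round the -y side of the flange: half ring of 47 mm outer radius, 58 to 82 mm above the bench. Lug: plate 50 to 64 mm above the bench, x = -40 to -128 mm, y = -15.5 to +15.5 mm, pin hole at x = -70 mm, y = 0.
- swing_hinge (a point): Frame of the clamp's swinging half: on the hinge axis at bench level, z up; axes parallel to the housing's when shut, turning with the half. Lug: plate 68 to 82 mm above the bench, x = -95 to -183, y = -15.5 to +15.5 mm, pin hole at x = -125 mm, y = 0. Shut, this lug lies over the fixed lug (4 mm of air between) and the holes are in line.
- swing_ear (a point): Centre of the outer (+y) face of the swinging half's upright ear, 95 mm above the bench; axes of swing_hinge, in which it lies at x = -170, y = +22.5 mm. The ear is a plate 30 mm long in x, 7 mm thick in y, on the +y edge of the lug, from the lug up to 112 mm above the bench.
- fixed_ear (a point): Centre of the outer (-y) face of the fixed half's upright ear, 95 mm above the bench; axes of housing, in which it lies at x = -115, y = -22.5 mm. The ear is 30 mm long in x, 7 mm thick in y, up to 112 mm above the bench. Shut, the two ears stand opposite each other, 45 mm over their outer faces.
- swing_half (a joint): Hinge of the swinging half, rad: 0 = fully shut (hard stop, holes in line), positive = open; starts 0.7 to 1.25 open. Opening turns the half clockwise seen from above, its ear going to the housing's +y side. Stiff hinge (0.3 N m friction, about 2 N at the ear): the half stays where it is left. Shut it by pushing on its ear's outer face.
- hole (a point): Centre of the mouth of the fixed lug's hole, 64 mm above the bench; z up. Holes in both lugs are 12 mm wide (1 mm of play round the pin) with a small chamfer. The upper lug's top face is 18 mm above this point.
- pin: Loose steel pin, upright, about 60 g: shank 10 mm across and 40 mm long with a chamfered foot, below a plain round knob 22 mm across and 32 mm tall. Origin: centre of the foot; z up; the knob spans 40 to 72 mm above it. Fully home, the knob rests on the upper lug and the foot is 22 mm below hole.
- pin_tip (a point): Centre of the pin's foot (same point as pin's origin).
- stand: Grey plastic block, 60 x 60 mm and 45 mm tall, fixed to the bench, in which the pin waits in a 12 mm blind hole, the knob's underside on the block's top. Origin: centre of the underside. It stands either on the right or on the left of the housing.
- jar: Bystander, to be left alone: small amber jar with a white lid, 52 mm wide, 75 mm tall, on the side where the pin stand is not. Origin: centre of its underside.
- beaker: Bystander, to be left alone: glass beaker, 66 mm wide, 80 mm tall, at the right rear. Origin: centre of its underside.
- amber_bottle: Bystander, to be left alone: amber bottle, 76 mm wide, 170 mm tall, beyond the housing, to its side. Origin: centre of its underside.
- clear_bottle: Bystander, to be left alone: clear bottle, 84 mm wide, 180 mm tall, beyond the housing, to its side. Origin: centre of its underside.
- dish: Bystander, to be left alone: white weighing dish, 84 mm wide, 16 mm tall, left front. Origin: centre of its underside.
- spatula: Bystander, to be left alone: flat steel spatula, 180 mm long, lying nearest the robot. Origin: centre of its underside.
- cork_ring: Bystander, to be left alone: cork flask ring, 80 mm wide, 22 mm tall, left rear. Origin: centre of its underside.
Mind the look-alikes: they are no part of the job. Of the things shaped like the pin, the steel one is meant.

How it is judged:
By the outcome, as a careful person would: the job done as asked, in the order asked, and still so for the second after the job is handed in, while the arm keeps its last pose, push and grip.
It also fails if it takes over 64 s, if anything falls off the work surface, if the arm or the gripper's body presses on something with over 40 N, if the wrist force passes 120 N, or if a joint passes its speed limit or range.

## Working session

There is one attempt and no reset: what is moved stays moved. The work goes in short steps, Python scripts to look and compute and a tool call to move; the robot and the scene stay as the last step left them, time stands still between calls to the robot, and variables do not carry over. Pictures are saved under pics/ and viewed, about 8 in all and at most 12, crops included, and the job is handed in when it is done.

Besides the shell and the picture viewer there is one more tool, called after "Request:" as name(argument=value, ...) on one line, values as JSON. apply_moves: Moves the arm, as the interface text tells. Its arguments: {"type":"object","properties":{"commands":{"type":"array","items":{"type":"array","items":{"type":"number"}}}},"required":["commands"]}

```bash
mkdir -p pics; ls
cat > h.py <<'E'
import numpy as np, cv2, sys
from cell import env, optics
def cam(n,fn=None):
    c=optics.read_camera(n); c['rotation']=np.array(c['rotation']); c['eye']=np.array(c['eye'])
    if fn: cv2.imwrite('pics/'+fn,cv2.cvtColor(c['color'],cv2.COLOR_RGB2BGR))
    return c
def ray(c,u,v):
    d=np.array([(u-c['cx'])/c['fx'],-(v-c['cy'])/c['fy'],-1.0]); return c['rotation']@d
def onz(c,u,v,z):
    d=ray(c,u,v); return c['eye']+d*(z-c['eye'][2])/d[2]
def proj(c,p):
    q=c['rotation'].T@(np.array(p,float)-c['eye']); return c['cx']+c['fx']*q[0]/-q[2], c['cy']-c['fy']*q[1]/-q[2]
E
python3 - <<'E'
from h import *
for n in('top','scene'):
    c=cam(n,n+'0.png'); print(n,{k:np.round(v,3).tolist() for k,v in c.items() if k!='color'})
print(env.state())
E
```

```text
pics
top {'fx': 448.061, 'fy': 448.061, 'cx': 315.267, 'cy': 197.856, 'eye': [365.377, -3.877, 1419.797], 'rotation': [0.141, 0.015, -1.58]}
scene {'fx': 361.07, 'fy': 361.07, 'cx': 327.518, 'cy': 205.355, 'eye': [1289.179, 300.36, 608.706], 'rotation': [0.98, 0.017, 1.971]}
{'t': 0.1, 'joints': array([-1.25858613e+00,  4.91512425e-01,  1.55938394e+00, -2.90306641e-06,
        1.09170801e+00, -1.05619423e-01]), 'qvel': array([-0.0009108 , -0.00099088, -0.00196999,  0.00020547, -0.00075139,
       -0.00037204]), 'tau': array([ 4.09395027e-03, -6.13624835e+01, -2.58604789e+01,  6.94909715e-02,
        4.70859243e-02, -6.43659291e-05]), 'eef_pos': array([ 253.61339599, -571.2059324 ,  404.21349535]), 'tcp_rot': array([-3.14058630e+00, -1.04098706e-04,  4.17830906e-01]), 'ft_force': array([ 0.38135097, -0.42637053,  0.17820797]), 'moment': array([ 0.03732869, -0.0182381 , -0.02414227]), 'opening': 1.0003860915193792}
```

```bash
sed -i "s/c\['rotation'\]=np.array(c\['rotation'\])/c['rotation']=Rotation.from_euler('xyz',c['rotation']).as_matrix()/; 1a from scipy.spatial.transform import Rotation" h.py; python3 -c "
import cv2
i=cv2.imread('pics/top0.png');cv2.imwrite('pics/top0b.png',cv2.resize(i,(800,500),interpolation=3))"
```

```text
(no output)
```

View pics/top0.png

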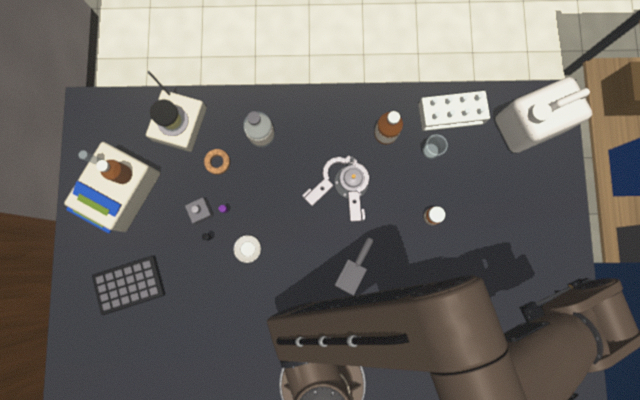

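View pics/scene0.png

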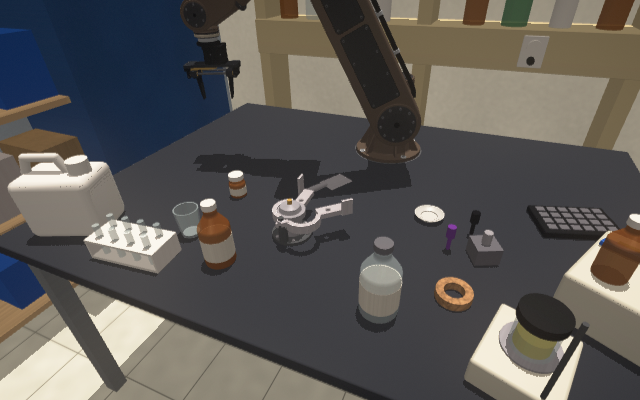

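Run:
```python
import cv2,numpy as np
i=cv2.imread('pics/top0.png');a=cv2.resize(i[140:240,290:390],(500,500),interpolation=2);b=cv2.resize(i[180:240,180:240],(300,300),interpolation=2)
o=np.zeros((500,800,3),np.uint8);o[:,:500]=a;o[:300,500:]=b;cv2.imwrite('pics/crop1.png',o)
```

```text
(no output)
```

View pics/crop1.png

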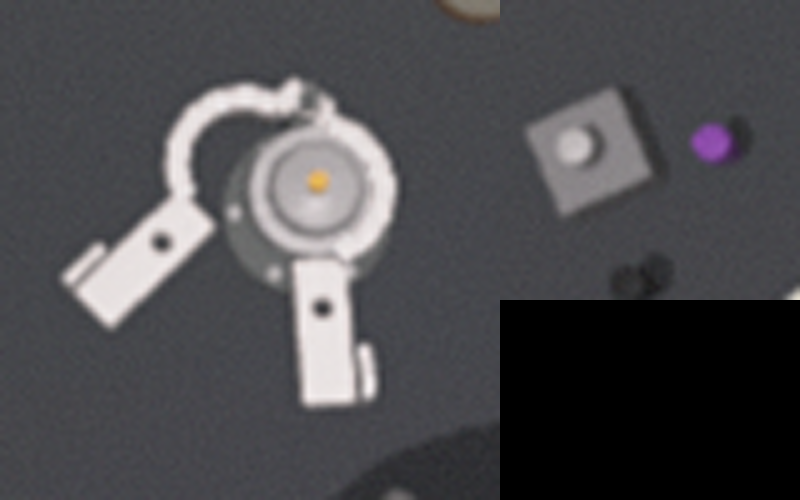

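```bash
cat > m1.py <<'E'
from h import *
c=cam('top')
im=c['color'].astype(int); g=im.sum(2)/3
def px(x,y,ox=290,oy=140): return (x+.5)/5-.5+ox,(y+.5)/5-.5+oy
def darkc(x,y,r,w=4,sign=1):
    u,v=int(round(x)),int(round(y)); p=g[v-w:v+w+1,u-w:u+w+1]; 
    b=np.median(p); m=np.clip(sign*(b-p)-15,0,None); yy,xx=np.mgrid[v-w:v+w+1,u-w:u+w+1]
    return (m*xx).sum()/m.sum(),(m*yy).sum()/m.sum()
h=darkc(*px(322,308),4,3); s=darkc(*px(161,242),4,3)
H=onz(c,*h,64); S=onz(c,*s,82)
hh,ss,v=cv2.split(cv2.cvtColor(c['color'],cv2.COLOR_RGB2HSV))
m=((hh>10)&(hh<28)&(ss>100)); m[:170]=0;m[185:]=0;m[:,:345]=0;m[:,362:]=0
yy,xx=np.nonzero(m); B=onz(c,xx.mean(),yy.mean(),107)
print('hole',h,H,'swhole',s,S,'stub',B,m.sum())
d=H-B; print('axis->hole dist',np.hypot(*d[:2]),'yaw',np.arctan2(-d[1],-d[0]))
print('hinge rough',onz(c,*px(312,99),82))
for n,p,z in[('fear',(368,372),112),('sear',(85,264),112)]: print(n,onz(c,*px(*p),z))
k=px(73,147,180,180); print('knob',onz(c,*k,77))
# stand corners
for p in[(25,128),(115,88),(153,172),(63,217)]: print(onz(c,*px(*p,180,180),45))
E
python3 m1.py
```

```text
hole (np.float64(354.02396166134184), np.float64(201.1751863684771)) [ 547.06424553 -103.62969532   64.        ] swhole (np.float64(321.85227912211593), np.float64(188.06105796285874)) [585.76620675  -5.96670029  82.        ] stub [616.93890093 -99.04208452 107.        ] 9
axis->hole dist 70.02509293234364 yaw 0.06556076795667684
hinge rough [673.25040041 -98.89528345  82.        ]
fear [ 502.43596898 -126.12751857  112.        ]
sear [568.36261273  39.2827584  112.        ]
knob [526.8523907  381.34655874  77.        ]
[542.91365149 420.81089475  45.        ]
[567.38716136 365.35026201  45.        ]
[514.57413511 340.35774581  45.        ]
[487.24290415 395.46585968  45.        ]
```

Request:
apply_moves(commands=[[0, 0, 0, 0.0282, -0.0221, 0, 0], [0, 0, 0, 0.0282, -0.0221, 0, 0], [0, 0, 0, 0.0282, -0.0221, 0, 0], [0, 0, 0, 0.0282, -0.0221, 0, 0], [0, 0, 0, 0.0282, -0.0221, 0, 0]])

```text
t: 0.57
eef_pos: [338.0, -411.5, 404.6]
tcp_rot: [-3.141, 0.0, 0.417]
ft_force: [1.3, 0.4, 0.6]
opening: 0.705
```

Request:
apply_moves(commands=[[0, 0, 0, 0.0282, -0.0221, 0, 0], [0, 0, 0, 0.0282, -0.0221, 0, 0], [0, 0, 0, 0.0282, -0.0221, 0, 0], [0, 0, 0, 0.0282, -0.0221, 0, 0], [0, 0, 0, 0.0282, -0.0221, 0, 0]])

```text
t: 0.98
eef_pos: [422.1, -253.2, 404.7]
tcp_rot: [3.142, 0.0, 0.418]
ft_force: [0.3, -0.9, -0.1]
opening: 0.357
```

Request:
apply_moves(commands=[[0, 0, 0, 0.0282, -0.0221, 0, 0], [0, 0, 0, 0.0282, -0.0221, 0, 0], [0, 0, 0, 0.0282, -0.0221, 0, 0], [0, 0, 0, 0.0282, -0.0221, 0, 0], [0, 0, 0, 0.0282, -0.0221, 0, 0]])

```text
t: 1.4
eef_pos: [506.2, -94.8, 404.7]
tcp_rot: [3.142, 0.0, 0.418]
ft_force: [0.7, -0.9, -0.4]
opening: 0.028
```

Request:
apply_moves(commands=[[0, 0, 0, 0.0282, -0.0221, 0, 0], [0, 0, 0, 0.0282, -0.0221, 0, 0], [0, 0, 0, 0.0282, -0.0221, 0, 0], [0, 0, 0, 0.0282, -0.0221, 0, 0], [0, 0, 0, 0.0282, -0.0221, 0, 0]])

```text
t: 1.82
eef_pos: [590.3, 63.4, 404.6]
tcp_rot: [3.142, 0.0, 0.418]
ft_force: [0.2, -0.3, 0.1]
opening: 0.005
```

Request:
apply_moves(commands=[[0, 0, -5, 0, 0, 0, 0], [0, 0, -5, 0, 0, 0, 0], [0, 0, -5, 0, 0, 0, 0], [0, 0, -5, 0, 0, 0, 0], [0, 0, 0, 0, 0, 0, 0]])

```text
t: 2.23
eef_pos: [589.7, 61.7, 404.4]
tcp_rot: [-3.141, 0.0, 0.771]
ft_force: [-0.3, 1.2, 0.6]
opening: 0.0
```

```bash
cat > go.py <<'E'
# go.py x y z yaw : remaining shift in current tool axes, and turn
from h import *
s=env.state(); x,y,z,w=map(float,sys.argv[1:5]); R=Rotation.from_euler('xyz',s['tcp_rot'])
d=R.inv().apply(np.array([x,y,z])-s['eef_pos']); T=Rotation.from_euler('xyz',[np.pi,0,w])
print('t',s['t'],'pos',s['eef_pos'].round(1),'rot',s['tcp_rot'].round(4),'F',s['ft_force'].round(1),'op',round(s['opening'],3),'q',s['joints'].round(2))
print('shift mm',d.round(1),'turn deg',np.degrees((R.inv()*T).as_rotvec()).round(2))
E
python3 go.py 590 62 278 0.766
```

```text
t 2.2333 pos [589.7  61.7 404.4] rot [-3.1413e+00  5.0000e-04  7.7100e-01] F [-0.3  1.2  0.6] op 0.0 q [-0.01  0.45  1.64 -0.    1.06  0.79]
shift mm [  0.4   0.  126.4] turn deg [-0.02  0.03  0.29]
```

Request:
apply_moves(commands=[[0, 0, 0, 0, 0, 0.03, 0], [0, 0, 0, 0, 0, 0.03, 0], [0, 0, 0, 0, 0, 0.03, 0], [0, 0, 0, 0, 0, 0.025, 0], [0, 0, 0, 0, 0, 0.011, 0]])

```text
t: 2.65
eef_pos: [589.2, 61.5, 275.6]
tcp_rot: [-3.139, 0.003, 0.764]
ft_force: [-0.5, -0.3, -0.4]
opening: 0.004
```

Request:
apply_moves(commands=[[0, 0, 0, -0.004, 0, 0, 0], [0, 0, 0, -0.004, 0, 0, 0], [0, 0, 0, -0.004, 0, 0, 0], [0, 0, 0, -0.004, 0, 0, 0], [0, 0, 0, -0.004, 0, 0, 0]])

```text
t: 3.07
eef_pos: [575.2, 47.5, 280.2]
tcp_rot: [3.14, -0.002, 0.766]
ft_force: [-0.7, 1.2, 1.1]
opening: 0.002
```

```bash
python3 - <<'E'
from h import *
c=cam('top'); 
i=cv2.cvtColor(c['color'],cv2.COLOR_RGB2BGR)
d=cam('scene'); j=cv2.cvtColor(d['color'],cv2.COLOR_RGB2BGR)
o=np.zeros((500,800,3),np.uint8);o[:,:400]=cv2.resize(i[140:240,290:370],(400,500));o[:400,400:]=cv2.resize(j[140:260,250:370],(400,400));cv2.imwrite('pics/p2.png',o)
E
python3 go.py 590 62 278 0.766
```

```text
t 3.1667 pos [575.1  47.3 279.7] rot [ 3.1404e+00 -1.0000e-03  7.6630e-01] F [-0.8  0.2 -0.8] op 0.003 q [-0.03  0.58  1.8  -0.    0.76  0.77]
shift mm [21.  -0.2  1.8] turn deg [ 0.07 -0.06  0.02]
```

View pics/p2.png

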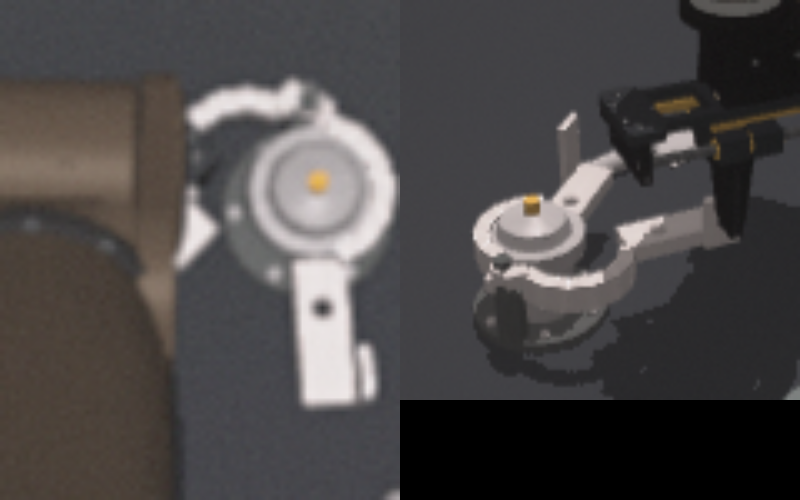

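Request:
apply_moves(commands=[[0, 0, -2.5, -0.009, -0.001, 0, 0], [0, 0, -2.5, -0.009, -0.001, 0, 0], [0, 0, -2.5, -0.008, -0.001, 0, 0], [0, 0, -2.5, -0.0075, -0.001, 0, 0], [0, 0, -2.5, -0.0075, -0.001, 0, 0]])

```text
t: 3.58
eef_pos: [544.4, 20.2, 279.3]
tcp_rot: [3.141, -0.001, 0.987]
ft_force: [0.9, 1.7, 2.9]
opening: 0.004
```

Request:
apply_moves(commands=[[0, 0, -2.5, -0.0075, -0.001, 0, 0], [0, 0, -2.5, -0.0075, -0.001, 0, 0], [0, 0, -2.5, -0.0075, -0.001, 0, 0], [0, 0, -2.5, -0.0075, -0.001, 0, 0], [0, 0, -2.5, -0.0075, -0.001, 0, 0]])

```text
t: 4.0
eef_pos: [522.1, -10.3, 279.2]
tcp_rot: [3.141, -0.0, 1.205]
ft_force: [1.1, 1.2, 0.9]
opening: 0.004
```

```bash
cat > loc.py <<'E'
# grasp point in housing frame, and in swing frame aligned with tool yaw-pi/2
from h import *
B=np.array([616.9,-99.0]); Y=0.0656
def rot(a): return np.array([[np.cos(a),-np.sin(a)],[np.sin(a),np.cos(a)]])
HG=B+rot(Y)@[55,0]; HO=B+rot(Y)@[-70,0]
if __name__=='__main__':
    s=env.state(); p=s['eef_pos']; a=s['tcp_rot'][2]-np.pi/2
    print('swing-frame',(rot(a).T@(p[:2]-HG)).round(1),'theta',round(Y-a,4),'z tip',round(p[2]-190,1),'F local',(rot(a).T@s['ft_force'][:2]).round(1))
E
python3 loc.py
```

```text
swing-frame [-170.2   25.9] theta 0.4311 z tip 89.2 F local [0.6 1.5]
```

Request:
apply_moves(commands=[[0, 0, -2.5, -0.0075, -0.001, 0, 0], [0, 0, -2.5, -0.0075, -0.001, 0, 0], [0, 0, -2.5, -0.0075, -0.001, 0, 0], [0, 0, -2.5, -0.0075, -0.001, 0, 0], [0, 0, -2.5, -0.0075, -0.001, 0, 0]])

```text
t: 4.42
eef_pos: [506.9, -45.0, 279.2]
tcp_rot: [3.141, -0.0, 1.423]
ft_force: [0.1, 2.1, 1.5]
opening: 0.003
```

Request:
apply_moves(commands=[[0, 0, -2.5, -0.0075, -0.001, 0, 0], [0, 0, -2.5, -0.0075, -0.001, 0, 0], [0, 0, -2.5, -0.0075, -0.001, 0, 0], [0, 0, -2.5, -0.003, 0, 0, 0], [0, 0, -2.2, -0.003, 0, 0, 0]])

```text
t: 4.83
eef_pos: [501.5, -73.0, 279.0]
tcp_rot: [-3.141, -0.0, 1.636]
ft_force: [-4.5, 19.3, 4.0]
opening: 0.001
```

```bash
python3 loc.py
python3 - <<'E'
from h import *
c=cam('top','p3t.png'); 
i=cv2.cvtColor(c['color'],cv2.COLOR_RGB2BGR)
d=cam('scene'); j=cv2.cvtColor(d['color'],cv2.COLOR_RGB2BGR)
o=np.zeros((500,800,3),np.uint8);o[:,:400]=cv2.resize(i[140:240,310:390],(400,500));o[:400,400:]=cv2.resize(j[140:260,250:370],(400,400));cv2.imwrite('pics/p3.png',o)
E
```

```text
swing-frame [-168.5   33.4] theta 0.0006 z tip 89.0 F local [-3.2 19.5]
```

View pics/p3.png

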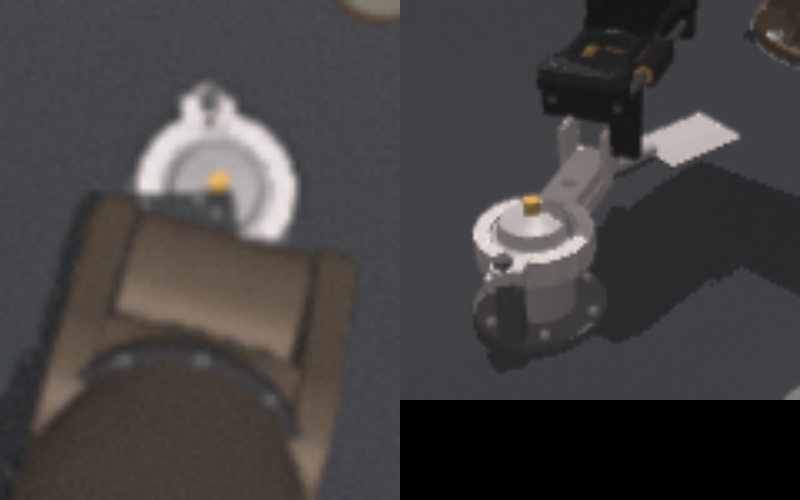

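Request:
apply_moves(commands=[[0, 0, 0, 0.02, 0, 0, 0], [0, 0, 0, 0.02, 0, 0, 0], [0, 0, 0, 0.03, 0, -0.02, 0], [0, 0, 0, 0.03, 0, -0.03, 0], [0, 0, 0, 0.03, 0, -0.03, 0]])

```text
t: 5.35
eef_pos: [493.3, 56.9, 358.5]
tcp_rot: [-3.14, 0.0, 1.634]
ft_force: [0.8, 0.7, -0.2]
opening: 0.007
```

Request:
apply_moves(commands=[[0, 0, 0, 0.032, 0.0055, 0, 0.05], [0, 0, 0, 0.032, 0.0055, 0, 0.05], [0, 0, 0, 0.032, 0.0055, 0, 0.05], [0, 0, 0, 0.032, 0.0055, 0, 0.05], [0, 0, 0, 0.032, 0.0055, 0, 0.05]])

```text
t: 5.77
eef_pos: [510.7, 218.9, 358.2]
tcp_rot: [3.141, 0.0, 1.634]
ft_force: [0.5, -0.5, 0.3]
opening: 0.3
```

Request:
apply_moves(commands=[[0, 0, 0, 0.032, 0.0055, 0, 0.05], [0, 0, 0, 0.032, 0.0055, 0, 0.05], [0, 0, 0, 0.032, 0.0055, 0, 0.05], [0, 0, 0, 0.032, 0.0055, 0, 0.05], [0, 0, 0, 0.032, 0.0055, 0, 0.05]])

```text
t: 6.18
eef_pos: [528.0, 380.3, 358.0]
tcp_rot: [3.141, 0.0, 1.634]
ft_force: [-0.5, 0.0, -0.1]
opening: 0.522
```

Request:
apply_moves(commands=[[0, 0, 6, 0, 0, 0, 0.05], [0, 0, 6, 0, 0, 0, 0.05], [0, 0, 6, 0, 0, 0, 0.05], [0, 0, 6, 0, 0, 0, 0.05], [0, 0, 6, 0, 0, 0, 0.05]])

```text
t: 6.6
eef_pos: [528.1, 378.7, 357.9]
tcp_rot: [3.141, -0.0, 1.106]
ft_force: [0.1, 0.1, 0.5]
opening: 0.527
```

Request:
apply_moves(commands=[[0, 0, 6, 0, 0, 0, 0.05], [0, 0, 6, 0, 0, 0, 0.05], [0, 0, 6, 0, 0, 0, 0.05], [0, 0, 6, 0, 0, 0, 0.05], [0, 0, 6, 0, 0, 0, 0.05]])

```text
t: 7.02
eef_pos: [528.2, 378.6, 358.0]
tcp_rot: [3.141, -0.0, 0.582]
ft_force: [0.3, -0.4, 0.1]
opening: 0.525
```

Request:
apply_moves(commands=[[0, 0, 6, 0, 0, 0, 0.05], [0, 0, 6, 0, 0, 0, 0.05], [0, 0, 6, 0, 0, 0, 0.05], [0, 0, 6, 0, 0, 0, 0.05], [0, 0, 6, 0, 0, 0, 0.05]])

```text
t: 7.43
eef_pos: [528.2, 378.6, 358.0]
tcp_rot: [3.141, -0.0, 0.058]
ft_force: [0.7, -0.6, 0.3]
opening: 0.524
```

```bash
python3 go.py 527.3 381 240 0.0656
cat > m2.py <<'E'
from h import *
from loc import rot,HG,HO,B,Y
t=cam('top','p4t.png');s=cam('scene','p4s.png')
for z,n,p in [(64,'holefix',HO),(82,'holeup',HO)]: print(n,'expected px top',np.round(proj(t,[*p,z]),1),'scene',np.round(proj(s,[*p,z]),1))
g=t['color'].mean(2)
u,v=map(lambda k:int(round(k)),proj(t,[*HO,82])); print(g[v-6:v+7,u-6:u+7].astype(int))
w=4;p=g[v-w:v+w+1,u-w:u+w+1];m=np.clip(np.median(p)-p-25,0,None);yy,xx=np.mgrid[v-w:v+w+1,u-w:u+w+1]
h=((m*xx).sum()/m.sum(),(m*yy).sum()/m.sum()); print('hole px',h,onz(t,*h,82),'expected',HO)
o=np.zeros((500,800,3),np.uint8);A=cv2.cvtColor(t['color'],3+1 if 0 else cv2.COLOR_RGB2BGR);C=cv2.cvtColor(s['color'],cv2.COLOR_RGB2BGR)
o[:,:400]=cv2.resize(A[150:250,315:395],(400,500),interpolation=2);o[:400,400:]=cv2.resize(C[180:260,440:520],(400,400),interpolation=2);cv2.imwrite('pics/p4.png',o)
E
python3 m2.py
```

```text
t 7.4333 pos [528.2 378.6 358. ] rot [ 3.1415e+00 -4.0000e-04  5.8200e-02] F [ 0.7 -0.6  0.3] op 0.524 q [ 0.52  0.57  1.55 -0.    1.02  2.03]
shift mm [ -0.8  -2.5 118. ] turn deg [ 0.01 -0.02 -0.43]
holefix expected px top [354.  201.2] scene [301.2 200. ]
holeup expected px top [354.4 200.4] scene [300.8 194.5]
[[116 185 226 229 229 229 228 227 227 228 228 223 182]
 [118 183 227 229 229 229 229 229 228 229 229 218 156]
 [108 179 228 228 230 229 230 227 228 230 230 212 129]
 [102 174 228 231 228 229 227 226 228 230 230 213 119]
 [ 87 167 227 230 227 217 197 197 217 227 231 213 126]
 [ 82 162 227 228 216 174 143 144 179 221 230 216 137]
 [ 87 166 228 227 198 136  90  93 140 202 230 219 147]
 [ 81 160 228 229 202 128  74  75 136 203 231 222 156]
 [ 80 151 220 230 219 176 137 137 179 221 231 223 155]
 [ 82 146 208 230 229 222 211 212 222 230 232 222 159]
 [ 74 128 201 228 229 229 230 231 229 229 230 224 167]
 [ 71 118 191 228 229 230 230 230 229 228 230 226 183]
 [ 70 118 189 228 229 227 229 229 229 229 230 229 199]]
hole px (np.float64(354.45936183022275), np.float64(200.51354605659242)) [ 546.64632325 -103.65719672   82.        ] expected [ 547.05056359 -103.5887072 ]
```

View pics/p4.png

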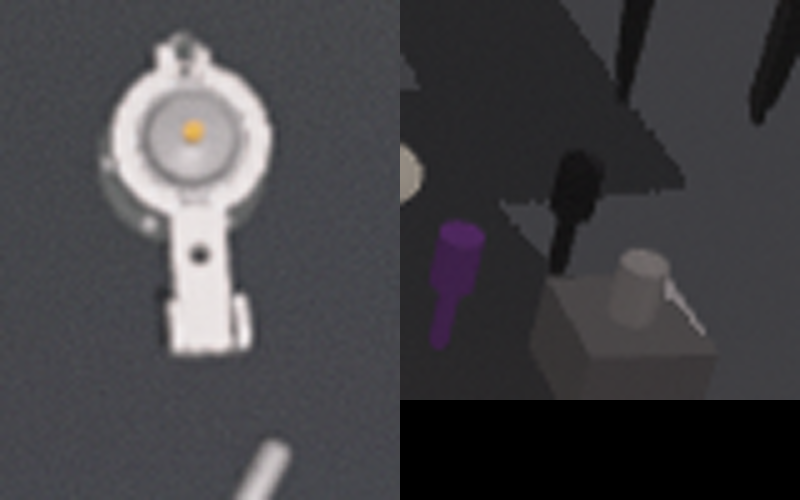

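Run:
```python
from h import *
s=cam('scene'); t=cam('top')
print('knob scene',onz(s,440+(243.5)/5-.5,180+(263.5)/5-.5,77))
g=s['color'].mean(2); print(g[190:201,293:309].astype(int))
```

```text
knob scene [528.63176228 378.55686148  77.        ]
[[ 68  67  68  68  83 164 212 214 213 213 214 214 212 211 211 210]
 [ 68  67  67  73 152 212 214 213 213 214 214 215 212 211 211 204]
 [ 69  68  74 127 213 214 212 210 209 213 214 214 213 212 206 146]
 [ 68  67 117 213 214 210 189 181 156 199 212 213 212 207 172  92]
 [ 67  94 183 215 215 177 131 131 114 148 197 212 210 175  91  89]
 [ 84 183 214 215 214 175 116 121 116 125 204 211 206 119  89  90]
 [154 214 216 215 215 216 193 208 191 213 212 207 145  91  90 100]
 [215 215 215 214 216 217 216 215 214 213 209 173  92  89  93 114]
 [217 216 214 215 217 217 216 214 214 212 176  92  90  92 106 115]
 [211 213 207 210 214 214 215 213 213 209 120  90  90 107 104  89]
 [167 190 155 160 181 180 207 212 212 189 114  91 101 115  91  89]]
```

Request:
apply_moves(commands=[[0, 0, 0, -0.001, -0.0025, 0.035, 0.05], [0, 0, 0, 0, 0, 0.03, 0.05], [0, 0, 0, 0, 0, 0.02, 0.05], [0, 0, 0, 0, 0, 0, 0.05], [0, 0, 0, 0, 0, 0, 0.05]])

```text
t: 8.05
eef_pos: [527.2, 381.1, 272.3]
tcp_rot: [3.141, 0.001, 0.065]
ft_force: [-0.2, -0.6, 0.6]
opening: 0.529
```

```bash
python3 go.py 527.3 381 240 0.0656
python3 - <<'E'
from h import *
s=cam('scene');C=cv2.cvtColor(s['color'],cv2.COLOR_RGB2BGR)
p=env.state()['eef_pos']
for z in (77,): print(proj(s,[527.3,381,77]), 'fingertip line', proj(s,[p[0],p[1],p[2]-190]), proj(s,[p[0],p[1]+25,p[2]-190]),proj(s,[p[0],p[1]-25,p[2]-190]))
cv2.imwrite('pics/p5.png',cv2.resize(C[190:270,440:540],(800,640)[:2] if 0 else (750,600),interpolation=2))
E
```

```text
t 8.05 pos [527.2 381.1 272.3] rot [3.1408e+00 1.3000e-03 6.5500e-02] F [-0.2 -0.6  0.6] op 0.529 q [ 0.52  0.67  1.61 -0.    0.86  2.03]
shift mm [ 0.1  0.1 32.3] turn deg [ 0.04  0.07 -0.01]
(np.float64(489.3394385293604), np.float64(232.11187857689737)) fingertip line (np.float64(490.1088756356239), np.float64(229.94309047700932)) (np.float64(501.6549820803806), np.float64(232.38694413188304)) (np.float64(478.78782812599155), np.float64(227.54687288921997))
```

View pics/p5.png

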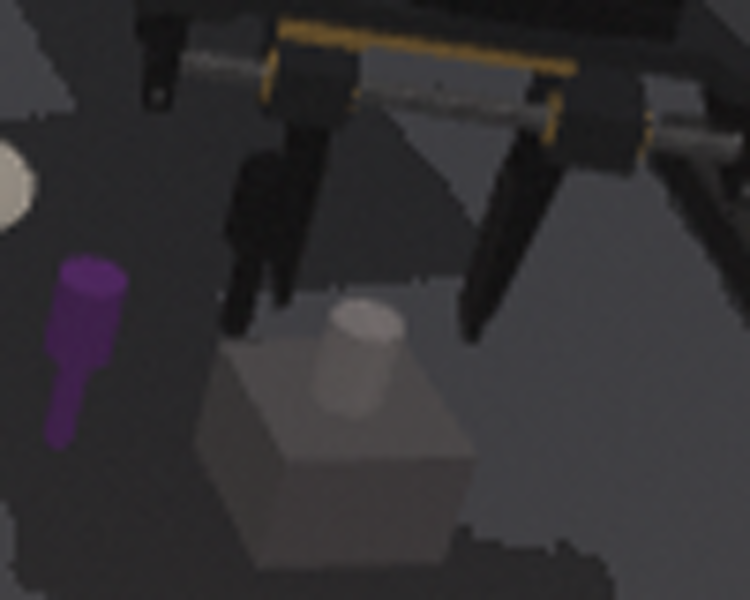

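Request:
apply_moves(commands=[[0, 0, 0, 0.0005, 0.001, 0.015, 0.05], [0, 0, 0, 0, 0, 0.012, 0.05], [0, 0, 0, 0, 0, 0.005, 0.05], [0, 0, 0, 0, 0, 0, 0.03], [0, 0, 0, 0, 0, 0, 0.03]])

```text
t: 8.52
eef_pos: [527.8, 380.2, 241.1]
tcp_rot: [-3.142, -0.0, 0.064]
ft_force: [-0.3, -0.2, -0.3]
opening: 0.437
```

Request:
apply_moves(commands=[[0, 0, 0, 0, 0, 0, 0.026], [0, 0, 0, 0, 0, 0, 0.024], [0, 0, 0, 0, 0, 0, 0.022], [0, 0, 0, 0, 0, 0, 0.02]])

```text
t: 8.85
eef_pos: [527.7, 380.1, 241.0]
tcp_rot: [-3.141, -0.001, 0.064]
ft_force: [-1.0, -2.0, 1.9]
opening: 0.224
```

```bash
python3 go.py 527.8 380 240 0.0656
```

```text
t 8.85 pos [527.7 380.1 241. ] rot [-3.1414e+00 -6.0000e-04  6.3500e-02] F [-1.  -2.   1.9] op 0.224 q [ 0.52  0.71  1.63 -0.    0.8   2.03]
shift mm [0.1 0.2 1. ] turn deg [-0.01 -0.03 -0.12]
```

Request:
apply_moves(commands=[[0, 0, 0, 0, 0, 0, 0], [0, 0, 0, 0, 0, 0, 0], [0, 0, 0, 0, 0, 0, 0], [0, 0, 0, 0, 0, 0, 0]])

```text
t: 9.18
eef_pos: [527.7, 380.2, 241.0]
tcp_rot: [-3.141, -0.001, 0.064]
ft_force: [-0.6, -0.3, 5.2]
opening: 0.227
```

Request:
apply_moves(commands=[[0, 0, 0, 0, 0, -0.01, 0], [0, 0, 0, 0, 0, -0.02, 0], [0, 0, 0, 0, 0, -0.025, 0], [0, 0, 0, 0, 0, -0.025, 0], [0, 0, 0, 0, 0, -0.03, 0]])

```text
t: 9.6
eef_pos: [527.4, 380.0, 351.2]
tcp_rot: [3.141, 0.002, 0.064]
ft_force: [-0.3, -0.4, -0.3]
opening: 0.224
```

```bash
python3 go.py 546.9 -103.6 330 0.0656
python3 - <<'E'
from h import *
s=cam('scene','p6s.png');C=cv2.cvtColor(s['color'],cv2.COLOR_RGB2BGR)
cv2.imwrite('pics/p6.png',cv2.resize(C[160:260,430:555],(750,600),interpolation=2))
E
```

```text
t 9.6 pos [527.4 380.  351.2] rot [3.1405e+00 1.8000e-03 6.3500e-02] F [-0.3 -0.4 -0.3] op 0.224 q [ 0.52  0.58  1.55 -0.    1.01  2.03]
shift mm [-11.1 483.8  21.8] turn deg [ 0.06  0.11 -0.12]
```

View pics/p6.png

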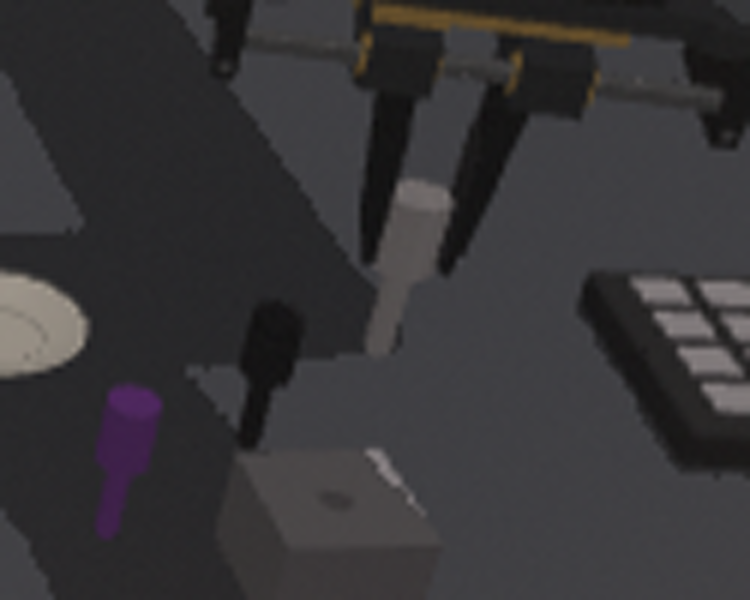

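Request:
apply_moves(commands=[[0, 0, 0, 0, 0.01, -0.02, 0], [0, 0, 0, 0, 0.03, 0, 0], [0, 0, 0, 0, 0.035, 0, 0], [0, 0, 0, 0, 0.035, 0, 0], [0, 0, 0, 0, 0.035, 0, 0]])

```text
t: 10.07
eef_pos: [536.4, 234.1, 371.0]
tcp_rot: [3.141, -0.0, 0.064]
ft_force: [-0.1, -0.7, -0.4]
opening: 0.226
```

Request:
apply_moves(commands=[[0, 0, 0, -0.002, 0.035, 0, 0], [0, 0, 0, -0.002, 0.035, 0, 0], [0, 0, 0, -0.002, 0.035, 0, 0], [0, 0, 0, -0.002, 0.035, 0, 0], [0, 0, 0, -0.002, 0.035, 0, 0]])

```text
t: 10.48
eef_pos: [537.5, 58.5, 371.0]
tcp_rot: [3.141, -0.0, 0.064]
ft_force: [0.1, -0.6, -0.8]
opening: 0.224
```

Request:
apply_moves(commands=[[0, 0, 0, -0.001, 0.035, 0, 0], [0, 0, 0, 0, 0.035, 0, 0], [0, 0, 0, 0, 0.035, 0, 0], [0, 0, 0, 0, 0.035, 0, 0], [0, 0, 0, 0, 0.0238, 0, 0]])

```text
t: 10.9
eef_pos: [547.1, -106.1, 371.0]
tcp_rot: [3.141, -0.0, 0.062]
ft_force: [0.8, -0.1, -0.8]
opening: 0.222
```

Request:
apply_moves(commands=[[0, 0, 0, 0, 0, 0.01, 0], [0, 0, 0, 0, 0, 0.01, 0], [0, 0, 0, 0, 0, 0, 0], [0, 0, 0, 0, 0, 0, 0]])

```text
t: 11.23
eef_pos: [547.2, -102.4, 350.0]
tcp_rot: [-3.141, 0.002, 0.065]
ft_force: [-0.2, 0.2, -0.3]
opening: 0.228
```

```bash
python3 go.py 546.9 -103.6 330 0.0656
python3 - <<'E'
from h import *
s=cam('scene','p7s.png');C=cv2.cvtColor(s['color'],cv2.COLOR_RGB2BGR)
p=env.state()['eef_pos']
for z in(p[2]-236,p[2]-196,p[2]-164):print(z,np.round(proj(s,[p[0],p[1],z]),1))
print('hole82',proj(s,[546.9,-103.6,82]))
cv2.imwrite('pics/p7.png',cv2.resize(C[130:220,260:360],(800,600)if 0 else(660,594),interpolation=2))
E
```

```text
t 11.2333 pos [ 547.2 -102.4  350. ] rot [-3.1409e+00  1.7000e-03  6.4500e-02] F [-0.2  0.2 -0.3] op 0.228 q [-0.3   0.46  1.79  0.    0.9   1.2 ]
shift mm [-0.4  1.2 20. ] turn deg [-0.04  0.1  -0.06]
114.50309456111455 [300.5 184.4]
154.50309456111455 [299.6 171.4]
186.50309456111455 [298.8 160.4]
hole82 (np.float64(300.82944629550775), np.float64(194.48093253039025))
```

View pics/p7.png

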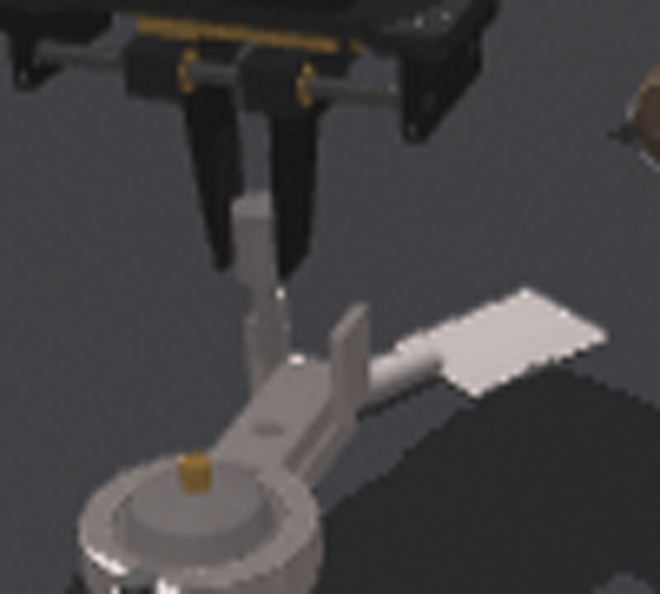

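Run:
```python
from h import *
g=cv2.cvtColor(cv2.imread('pics/p7s.png'),6)
for v in range(157,190): print(v,g[v,290:310])
from scipy.spatial.transform import Rotation
s=cam('scene'); p=[547.2,-102.4]
for r,z in((11,186),(5,145),(5,130)):
  print(z,[np.round(proj(s,[p[0]+dx,p[1]+dy,z]),2) for dx,dy in((0,0),(1,0),(0,1))])
```

```text
157 [24 24 24 28 27 27 35 65 65 64 65 27 23 25 23 24 22 32 64 65]
158 [26 24 23 29 27 27 35 69 69 71 72 27 22 23 23 23 23 33 65 65]
159 [34 23 23 29 28 35 49 90 88 99 99 37 24 24 24 23 23 43 66 65]
160 [ 43  24  24  29  28  72 105 106 106 110 107  45  23  23  24  24  23  42
  64  65]
161 [ 44  25  24  28  29 102 106 107 108 111 108  48  22  22  24  23  22  43
  65  65]
162 [ 57  23  23  29  27  88 102 103 106 107 102  60  25  25  23  23  22  45
  65  66]
163 [66 26 23 28 28 79 84 83 85 84 82 54 25 24 23 24 24 53 65 66]
164 [65 34 23 25 29 68 84 84 85 86 83 53 24 24 23 24 22 53 66 65]
165 [65 43 24 27 26 68 83 84 87 86 84 53 25 22 23 24 25 55 65 64]
166 [65 47 24 25 27 65 84 85 86 88 83 57 24 23 22 23 32 65 65 66]
167 [66 66 29 26 28 53 82 84 86 88 85 68 25 23 24 23 32 64 64 65]
168 [64 66 43 25 28 54 83 84 86 88 85 68 26 22 23 24 39 65 66 66]
169 [65 66 44 26 29 55 84 84 86 87 84 71 25 22 24 36 67 65 66 64]
170 [65 66 48 31 42 71 83 85 86 87 85 82 28 22 29 55 65 65 66 66]
171 [64 65 65 56 66 69 82 84 85 86 85 83 32 27 55 66 66 65 65 65]
172 [66 65 66 65 65 65 79 83 84 87 85 81 53 47 
[... 890 characters left out ...]
200 200 112 109
  86  87]
185 [ 66  65  65  66  65  65  65  79  95  95  87  86 107 121 121 121 121 121
 121 121]
186 [ 66  66  65  65  65  66  66  73  95  98  90 108 121 121 122 122 121 122
 121 120]
187 [ 65  66  65  65  65  65  66  71  95  99 100 122 122 121 123 122 122 121
 120 121]
188 [ 66  66  67  66  65  65  67  71  95 105 121 122 123 122 122 122 123 121
 121 121]
189 [ 65  65  66  66  65  64  65  66  97 116 122 123 123 122 123 122 123 121
 122 120]
186 [array([298.84, 160.57]), array([298.67, 160.74]), array([299.19, 160.63])]
145 [array([299.79, 174.49]), array([299.62, 174.66]), array([300.13, 174.55])]
130 [array([300.13, 179.41]), array([299.96, 179.59]), array([300.47, 179.48])]
```

Request:
apply_moves(commands=[[0, 0, 0, -0.0004, 0.0012, 0.01, 0], [0, 0, 0, 0, 0, 0.01, 0], [0, 0, 0, 0, 0, 0.006, 0], [0, 0, 0, 0, 0, 0, 0], [0, 0, 0, 0, 0, 0, 0]])

```text
t: 11.75
eef_pos: [547.0, -104.6, 324.0]
tcp_rot: [-3.141, 0.001, 0.064]
ft_force: [-0.1, 0.3, -0.0]
opening: 0.227
```

```bash
python3 go.py 546.9 -103.6 278 0.0656
```

```text
t 11.75 pos [ 547.  -104.6  324. ] rot [-3.1412e+00  1.1000e-03  6.3500e-02] F [-0.1  0.3 -0. ] op 0.227 q [-0.31  0.49  1.81 -0.    0.84  1.2 ]
shift mm [-0. -1. 46.] turn deg [-0.02  0.06 -0.12]
```

Request:
apply_moves(commands=[[0, 0, 0, 0, -0.001, 0, 0], [0, 0, 0, 0, 0, 0.003, 0], [0, 0, 0, 0, 0, 0.003, 0], [0, 0, 0, 0, 0, 0.002, 0], [0, 0, 0, 0, 0, 0, 0]])

```text
t: 12.17
eef_pos: [546.9, -103.6, 316.2]
tcp_rot: [-3.141, 0.001, 0.063]
ft_force: [0.1, -0.0, -1.4]
opening: 0.223
```

```bash
python3 go.py 546.9 -103.6 278 0.0656
```

```text
t 12.1667 pos [ 546.9 -103.6  316.2] rot [-3.1415e+00  5.0000e-04  6.3500e-02] F [ 0.1 -0.  -1.4] op 0.223 q [-0.31  0.5   1.82 -0.    0.82  1.2 ]
shift mm [ 0.1 -0.  38.2] turn deg [-0.01  0.03 -0.12]
```

Request:
apply_moves(commands=[[0, 0, 0, 0, 0, 0.003, 0], [0, 0, 0, 0, 0, 0.003, 0], [0, 0, 0, 0, 0, 0.003, 0], [0, 0, 0, 0, 0, 0, 0]])

```text
t: 12.5
eef_pos: [546.9, -103.6, 307.0]
tcp_rot: [-3.141, 0.001, 0.063]
ft_force: [0.1, -0.4, 0.3]
opening: 0.227
```

```bash
python3 go.py 546.9 -103.6 278 0.0656
```

```text
t 12.5 pos [ 546.9 -103.6  307. ] rot [-3.1413e+00  8.0000e-04  6.3400e-02] F [ 0.1 -0.4  0.3] op 0.227 q [-0.31  0.52  1.83 -0.    0.8   1.2 ]
shift mm [ 0.1 -0.  29. ] turn deg [-0.01  0.05 -0.12]
```

Foot at z ≈ 71, inside the upper hole with no force. Next comes the lower hole.

Request:
apply_moves(commands=[[0, 0, 0, 0, 0, 0.003, 0], [0, 0, 0, 0, 0, 0.003, 0], [0, 0, 0, 0, 0, 0.003, 0], [0, 0, 0, 0, 0, 0.003, 0], [0, 0, 0, 0, 0, 0, 0]])

```text
t: 12.92
eef_pos: [546.9, -103.6, 295.0]
tcp_rot: [-3.141, 0.001, 0.064]
ft_force: [0.3, -0.2, -0.1]
opening: 0.223
```

```bash
python3 go.py 546.9 -103.6 278 0.0656
```

```text
t 12.9167 pos [ 546.9 -103.6  295. ] rot [-3.1413e+00  8.0000e-04  6.3500e-02] F [ 0.3 -0.2 -0.1] op 0.223 q [-0.31  0.53  1.84 -0.    0.77  1.2 ]
shift mm [ 0.1  0.  17. ] turn deg [-0.01  0.05 -0.12]
```

Request:
apply_moves(commands=[[0, 0, 0, 0, 0, 0.004, 0], [0, 0, 0, 0, 0, 0.004, 0], [0, 0, 0, 0, 0, 0.004, 0], [0, 0, 0, 0, 0, 0.003, 0], [0, 0, 0, 0, 0, 0, 0]])

```text
t: 13.33
eef_pos: [546.8, -103.6, 279.9]
tcp_rot: [-3.141, 0.001, 0.063]
ft_force: [-0.4, -0.5, -1.3]
opening: 0.225
```

Request:
apply_moves(commands=[[0, 0, 0, 0, 0, 0.001, 0], [0, 0, 0, 0, 0, 0.001, 0], [0, 0, 0, 0, 0, 0, 0]])

```text
t: 13.58
eef_pos: [546.9, -103.7, 278.6]
tcp_rot: [3.141, -0.0, 0.063]
ft_force: [0.7, 0.4, -0.8]
opening: 0.227
```

```bash
python3 go.py 546.9 -103.6 278 0.0656
```

```text
t 13.5833 pos [ 546.9 -103.7  278.6] rot [ 3.1415 -0.      0.0635] F [ 0.7  0.4 -0.8] op 0.227 q [-0.31  0.56  1.85 -0.    0.73  1.2 ]
shift mm [-0.  -0.1  0.6] turn deg [ 0.01 -0.   -0.12]
```

Request:
apply_moves(commands=[[0, 0, 0, 0, 0, 0.001, 0], [0, 0, 0, 0, 0, 0.001, 0], [0, 0, 0, 0, 0, 0, 0]])

```text
t: 13.83
eef_pos: [546.9, -103.6, 277.9]
tcp_rot: [3.141, -0.001, 0.064]
ft_force: [-4.1, 0.8, 13.8]
opening: 0.229
```

```bash
python3 go.py 546.9 -103.6 278 0.0656
```

```text
t 13.8333 pos [ 546.9 -103.6  277.9] rot [ 3.1411e+00 -1.1000e-03  6.3600e-02] F [-4.1  0.8 13.8] op 0.229 q [-0.31  0.56  1.85 -0.    0.73  1.2 ]
shift mm [-0.  -0.  -0.1] turn deg [ 0.03 -0.06 -0.12]
```

Request:
apply_moves(commands=[[0, 0, 0, 0, 0, 0, 0.04], [0, 0, 0, 0, 0, 0, 0.06], [0, 0, 0, 0, 0, 0, 0.095], [0, 0, 0, 0, 0, 0, 0.095], [0, 0, 0, 0, 0, 0, 0.095]])

```text
t: 14.25
eef_pos: [547.0, -103.6, 276.5]
tcp_rot: [3.142, 0.0, 0.064]
ft_force: [-0.1, -0.7, 0.1]
opening: 0.519
```

Request:
apply_moves(commands=[[0, 0, 0, 0, 0, -0.01, 0.095], [0, 0, 0, 0, 0, -0.02, 0.095], [0, 0, 0, 0, 0, -0.03, 0.095], [0, 0, 0, -0.001, 0, -0.01, 0.095], [0, 0, 0, -0.02, 0, 0, 0.095]])

```text
t: 14.67
eef_pos: [527.7, -105.1, 349.7]
tcp_rot: [3.139, -0.006, 0.064]
ft_force: [-0.6, -0.6, -0.9]
opening: 0.869
```

Request:
apply_moves(commands=[[0, 0, 0, -0.024, 0, 0, 0.095], [0, 0, 0, 0, 0, 0, 0.095], [0, 0, 0, 0, 0, 0, 0.095]])

```text
t: 14.92
eef_pos: [501.6, -106.5, 347.3]
tcp_rot: [3.141, -0.001, 0.063]
ft_force: [0.4, 0.1, -0.3]
opening: 0.992
```

```bash
python3 go.py 502 -106.5 268 0.0656
python3 - <<'E'
from h import *
s=cam('scene','p8s.png');C=cv2.cvtColor(s['color'],cv2.COLOR_RGB2BGR)
cv2.imwrite('pics/p8.png',cv2.resize(C[130:230,240:365],(750,600),interpolation=2))
E
```

```text
t 14.9167 pos [ 501.6 -106.5  347.3] rot [ 3.1413e+00 -6.0000e-04  6.2900e-02] F [ 0.4  0.1 -0.3] op 0.992 q [-0.34  0.41  1.9  -0.    0.84  1.17]
shift mm [ 0.4 -0.  79.3] turn deg [ 0.02 -0.03 -0.15]
```

View pics/p8.png

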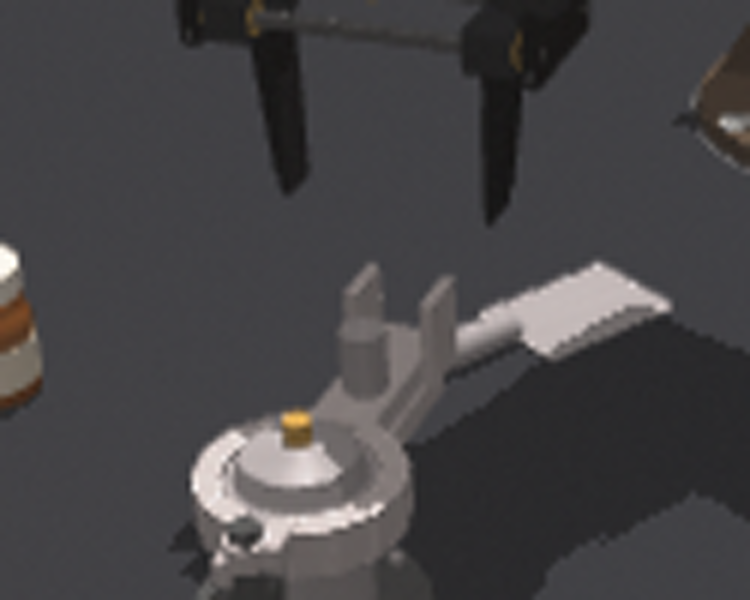

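Request:
apply_moves(commands=[[0, 0, 0, 0, 0, 0.02, 0.095], [0, 0, 0, 0, 0, 0.025, 0.095], [0, 0, 0, 0, 0, 0.02, 0.095], [0, 0, 0, 0, 0, 0.014, 0.095], [0, 0, 0, 0, 0, 0, 0.095]])

```text
t: 15.38
eef_pos: [502.5, -106.4, 265.2]
tcp_rot: [-3.14, 0.003, 0.064]
ft_force: [-0.1, -0.1, -0.4]
opening: 1.001
```

Request:
apply_moves(commands=[[0, 0, 0, 0, 0, 0, 0.07], [0, 0, 0, 0, 0, 0, 0.06], [0, 0, 0, 0, 0, 0, 0.055], [0, 0, 0, 0, 0, 0, 0.05], [0, 0, 0, 0, 0, 0, 0.047]])

```text
t: 15.8
eef_pos: [502.1, -106.5, 268.3]
tcp_rot: [3.141, -0.001, 0.064]
ft_force: [0.2, -1.1, 0.9]
opening: 0.705
```

```bash
python3 go.py 502 -106.5 268 0.0656
```

```text
t 15.8 pos [ 502.1 -106.5  268.3] rot [ 3.141e+00 -1.100e-03  6.350e-02] F [ 0.2 -1.1  0.9] op 0.705 q [-0.34  0.53  1.97 -0.    0.65  1.17]
shift mm [-0.1 -0.   0.3] turn deg [ 0.03 -0.06 -0.12]
```

Request:
apply_moves(commands=[[0, 0, 0, 0, 0, 0, 0.047], [0, 0, 0, 0, 0, 0, 0.046], [0, 0, 0, 0, 0, 0, 0.045], [0, 0, 0, 0, 0, 0, 0.04], [0, 0, 0, 0, 0, 0, 0.02]])

```text
t: 16.22
eef_pos: [502.1, -106.9, 267.8]
tcp_rot: [3.141, -0.0, 0.063]
ft_force: [-0.4, -4.1, 1.6]
opening: 0.467
```

Request:
apply_moves(commands=[[0, 0, 0, 0, 0, 0, 0], [0, 0, 0, 0, 0, 0, 0], [0, 0, 0, 0, 0, 0, 0], [0, 0, 0, 0, 0, 0, 0], [0, 0, 0, 0, 0, 0, 0]])

```text
t: 16.63
eef_pos: [502.1, -106.9, 267.8]
tcp_rot: [3.141, -0.0, 0.063]
ft_force: [-1.1, -6.1, 0.1]
opening: 0.469
```

Request:
apply_moves(commands=[[0, 0, 0, 0, 0, 0, 0], [0, 0, 0, 0, 0, 0, 0], [0, 0, 0, 0, 0, 0, 0], [0, 0, 0, 0, 0, 0, 0], [0, 0, 0, 0, 0, 0, 0]])

```text
t: 17.05
eef_pos: [502.1, -106.9, 267.8]
tcp_rot: [3.141, -0.0, 0.063]
ft_force: [-0.9, -5.3, 0.5]
opening: 0.469
```

```bash
python3 go.py 502 -106.5 268 0.0656
python3 - <<'E'
from h import *
s=cam('scene','p9s.png');C=cv2.cvtColor(s['color'],cv2.COLOR_RGB2BGR)
cv2.imwrite('pics/p9.png',cv2.resize(C[130:230,240:365],(750,600),interpolation=2))
a=cv2.imread('pics/scene0.png');d=cv2.absdiff(a,C).max(2)>40;y,x=np.nonzero(d&(np.arange(400)[:,None]>150)); print('changed px beyond x 260-360:',((x<255)|(x>365)).sum(), [ (x[i],y[i]) for i in np.nonzero((x<255)|(x>365))[0][::40]])
E
```

```text
t 17.05 pos [ 502.1 -106.9  267.8] rot [ 3.1411e+00 -3.0000e-04  6.2900e-02] F [-0.9 -5.3  0.5] op 0.469 q [-0.34  0.53  1.97 -0.    0.65  1.17]
shift mm [-0.  -0.4 -0.2] turn deg [ 0.03 -0.02 -0.15]
changed px beyond x 260-360: 162 [(np.int64(409), np.int64(151)), (np.int64(406), np.int64(155)), (np.int64(493), np.int64(232)), (np.int64(485), np.int64(238)), (np.int64(488), np.int64(246))]
```

View pics/p9.png

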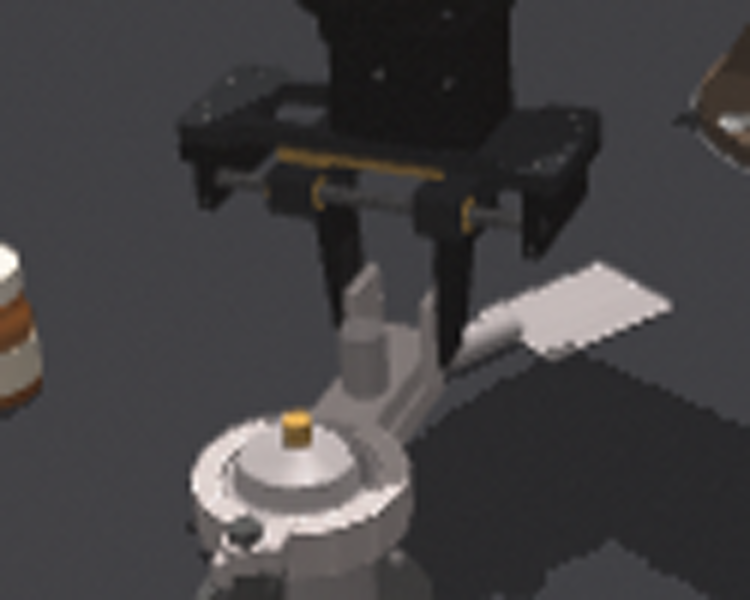

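Request:
apply_moves(commands=[[0, 0, 0, 0, 0.0005, 0, 0], [0, 0, 0, 0, 0, 0, 0], [0, 0, 0, 0, 0, 0, 0]])

```text
t: 17.35
eef_pos: [502.1, -107.0, 267.8]
tcp_rot: [3.141, -0.0, 0.063]
ft_force: [-0.8, -0.5, 2.5]
opening: 0.47
```

```bash
python3 go.py 502 -106.5 268 0.0656; python3 -c "
from cell import env; print(env.job_done())"
```

```text
t 17.35 pos [ 502.1 -107.   267.8] rot [ 3.1415e+00 -2.0000e-04  6.3200e-02] F [-0.8 -0.5  2.5] op 0.47 q [-0.34  0.53  1.97 -0.    0.65  1.17]
shift mm [-0.1 -0.5 -0.2] turn deg [ 0.01 -0.01 -0.14]
the job is handed in; nothing more can be done
None
```

The clamp is shut, the steel pin is home through both lugs, and I handed the job in at 17.35 s with the gripper still squeezing the two ears.

- **Clamp:** I pushed the swinging half round until it met its stop, where the push read about 19 N. In the top view its hole then sat within 0.5 mm of where it should be.
- **Pin:** It went down through both holes without resistance. The knob seated on the upper lug at the expected height, with a 14 N reaction. After release, the camera showed it resting on the lug.
- **Squeeze:** The jaws stopped at about 44.6 mm, against the 45 mm expected over the ears. A sideways force of about 5 N showed up, so I re-centred by 0.5 mm and it dropped below 1 N.
- **Bystanders:** Compared with the first scene picture, the sampled changes away from the clamp were at the pin's stand, which is now empty, and where the arm used to be. I did not check each bystander separately.

No check failed. The one disagreement was the pin's position before grasping, where the two cameras differed by about 2.5 mm. I used the middle value and the grasp came out centred.

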